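Open the toggle clamp that holds the sensor body

TASK

Two identical toggle clamps are bolted to the inspection table. Open the one that holds the sensor body by swinging its upright handle over, away from the sensor, past the balance point so that it drops onto its rubber stop and stays open by itself. Leave the sensor body lying flat in its place and leave the other, empty clamp shut.

Things in the scene. Friction and masses are not known exactly. Their poses are not given: they have to be found in the camera images.
- clamp_lever (a joint): Hinge of the lever of the clamp that holds the sensor body, rad: 0 = shut (handle upright), 1.75 = open (handle just below level on its stop). The hinge is level, 65 mm above the table, directly under the upright handle. The lever turns freely: below 0.8 rad it falls shut by its weight, beyond that it falls open and stays. It weighs about 0.28 kg; 1 to 3 N high on the handle moves it.
- clamp_grip (a point): Centre of that lever's black handle grip: round bar, 22 mm diameter, 55 mm long, along z, 80 mm from the hinge, 145 mm above the table when shut; handle ends 105 mm from the hinge. x: level when shut, the way the handle swings to open. y: along the hinge. From the hinge an iron arm, 75 mm long, 16 wide, 14 thick, points to -x, fixed to the handle (an L). Free space above arm and beside handle.
- sensor_center (a point): Centre of the clamped sensor body, an aluminium block 44 x 60 x 30 mm (x, y, z) with a brass stem, 24 mm diameter, 30 mm long, at its +y end. It lies loose in a shallow nest on the clamp's grey plate (195 x 110 x 12 mm), under the arm's rubber pad, 60 mm from the hinge; its top is 42 mm above the table. A like body on the bare table plays no part.
- spare_lever (a joint): Hinge of the lever of the other, identical clamp, the one with no sensor body under its arm, rad: 0 = shut (handle upright). It must stay shut.
There are look-alikes about, which are no part of the job. What is shaped like the part that bears clamp_lever but blue is not meant. Leave any turquoise look-alike of the part that bears sensor_center alone.

How it is judged:
At the end, for the whole second after the job is handed in: The lever of the clamp over the sensor body rests open (joint above 1.5 rad, at rest) on its own, the sensor body lies flat (within 10 degrees) within 15 mm of where it was, and the empty clamp is shut (joint below 0.15 rad) (value of joint clamp_lever above 1.5 rad and velocity of joint clamp_lever between -0.2 and 0.2 rad/s and distance of sensor_center from where it was at the start of the episode below 0.015 m and angle between sensor_center's own z axis and vertical below 0.17 rad and value of joint spare_lever below 0.15 rad); the robot touches nothing.
It fails at once if the sensor body is moved more than 20 mm (distance of sensor_center from where it was at the start of the episode above 0.02 m).
It fails at once if the empty clamp is opened (value of joint spare_lever above 0.3 rad).
It also fails if it takes over 32 s, if anything falls off the work surface, if the arm or the gripper's body presses on something with over 40 N, if the wrist force passes 120 N, or if a joint passes its speed limit or range.

ROBOT

A 7-joint arm with a two-finger parallel gripper is mounted at the origin on the work surface. World frame = base frame: x ahead of the robot, y to its left, z up, the work surface at z = 0. Lengths are in m, angles in rad, forces in N, time in s.
With the tool pointing down it reaches from about 0.35 to 0.9 m from the base axis. Payload 8.1 kg.
Tool frame: the origin (TCP) lies between the finger pads; the fingertips stand 14 mm ahead of it and the grasp point (between the pads) lies 5 mm behind it; z points along the fingers, y is the direction in which the jaws open and shut (so a half turn about z gives the same grasp; the last joint's range is limited). The gripper opens to 92 mm and grips with 3 to 60 N. Pads are 19 mm wide; open, the fingers measure 130 mm over their backs; the gripper's body (75 mm by 190 mm) begins 47 mm behind the grasp point.
Start: joints at [1.229, 0.434, 0.025, 1.573, -0.012, 1.134, -0.075], TCP at [0.148, -0.607, 0.241] pointing down, gripper open.
Joint ranges: [-2.62, 2.62], [-0.44, 2.09], [-1.27, 1.32], [0.08, 2.57], [-1.32, 4.46], [0.12, 2], [-2.74, 2.74]. Speed limits (rad/s): [2.22, 2.22, 3.01, 3.01, 3.14, 3.14, 3.14].

INTERFACE

Orientations are given as a unit quaternion [x, y, z, w].
In Python, from workcell import * gives the robot as it stands.
- The arm moves only by the shell command python3 -m jog 'ROWS' [FORCE]. ROWS is text: rows parted by semicolons, each of 7 numbers parted by spaces: the shift along the world's x, y, z in cm, then the turn, a rotation vector about the world's x, y, z in rad, then the closure in counts, from 0 (fully open) to 255 (shut). A call has 1 to 10 rows; each row shifts and turns the commanded pose from where the row before left it; what a row does not reach is not made up. A row lasts 1/8 s, in which the tool goes at most 62.5 mm and 10.7 degrees, less where a joint would pass 70% of its speed; a pose out of reach is approached as far as the arm can. A call with a gripper value outside its range is refused whole. The fingers move at their own pace and stop on an object; FORCE is the grip in N (left out, the last holds). Time passes only in rows, so rows that do not move let the fingers close. It gives the time, the measured TCP pose, the force and the opening at its end, in the units of the state.
- state(): the state, without advancing time (a new reading comes with each control period).
- read_camera(name): name is "side" or "top"; returns the picture (480x640x3 uint8, red, green, blue); there is no depth.
- camera_info(name): a dict with "fx", "fy", "cx", "cy" (pixels), "world_from_camera" (4x4, takes a point from camera to world coordinates). Camera axes: x right, y up, looking along -z (the intrinsics and any distortion apply to the point x, -y, -z); pixel columns grow to the right and rows downward; lengths in m; the calibration is good to about 2 mm. A picture is of the moment at which its call begins. camera_info takes no time and is no camera call.
- close_job(): hands the job in, once; it reports no verdict.
Trained networks look in the newest picture that a camera, given by its name, has taken for a name from the list of things; names that differ only in an ending like _2 or _b are one class to them, and where a whole thing is asked for, a point or a joint stands for the part that bears it (a point fixed in the world has none). Each returns a list of dicts, best first, with "confidence" (0 to 1); they miss things now and then, are a little off and sometimes report something else, mostly with a low value. They report only what shows in the picture. A call takes as long as a camera call. They do not tell look-alikes from the thing itself.
- boxes_of(name, camera): "box" ([left, top, right, bottom] in pixels, round what is visible of it).
The state is a dict: "time": time; "joint_positions": joint angles; "qd": joint speeds; "joint_torque": joint torques, N m; "position": TCP position; "tool_rot": TCP orientation; "wrist_force": force on the tool from outside, world axes, zero at the start; "wrist_torque": the same for the moment, N m; "width": finger opening in m.
Only numpy, scipy, OpenCV 4.12 (cv2) and the standard library are available. Lean on these libraries where they do the work, as an engineer would, in place of code of your own. Each camera call takes 0.05 s, during which the arm holds its last target. There are 200 camera calls.

## Working session

There is one attempt and no reset: what is moved stays moved. The work goes in short steps, Python scripts to look and compute and a shell command to move; the robot and the scene stay as the last step left them, time stands still between calls to the robot, and variables do not carry over. Pictures are saved under pics/ and viewed, about 8 in all and at most 12, crops included, and the job is handed in when it is done.

```bash
mkdir -p pics
python3 - <<'E'
from workcell import *
import cv2,numpy as np
for c in ("top","side"):
    im=read_camera(c); cv2.imwrite(f"pics/{c}0.png",im[:,:,::-1])
    i=camera_info(c); print(c,i)
    for n in ("clamp_lever","sensor_center","clamp_grip"):
        for d in boxes_of(n,c): print(c,n,np.round(d["box"]),round(d["confidence"],2))
s=state();print(s["time"],s["position"],s["tool_rot"],s["wrist_force"])
E
```

```text
top {'fx': 471.17654511562625, 'fy': 471.17654511562625, 'cx': 316.1526471405928, 'cy': 237.66499898449587, 'world_from_camera': array([[ 0.02369805,  0.99206757, -0.12345179,  0.29770702],
       [-0.99949119,  0.02614832,  0.01826548,  0.00761864],
       [ 0.02134864,  0.12295612,  0.99218246,  0.93724366],
       [ 0.        ,  0.        ,  0.        ,  1.        ]])}
top clamp_lever [384. 175. 409. 233.] 0.8
top clamp_lever [138. 311. 173. 356.] 0.74
top sensor_center [441. 265. 471. 318.] 0.96
top sensor_center [356. 215. 412. 242.] 0.92
top clamp_grip [134. 307. 175. 355.] 0.94
top clamp_grip [385. 180. 414. 234.] 0.57
side {'fx': 481.24428542726963, 'fy': 481.24428542726963, 'cx': 320.49647724919333, 'cy': 239.67480423693854, 'world_from_camera': array([[-0.71315675,  0.51647177, -0.47398773, -0.00142818],
       [-0.70098713, -0.52063813,  0.48739407,  0.41881887],
       [ 0.00494919,  0.67984767,  0.73333666,  0.76526022],
       [ 0.        ,  0.        ,  0.        ,  1.        ]])}
side clamp_lever [338. 160. 371. 229.] 0.62
side clamp_lever [254. 379. 307. 456.] 0.58
side sensor_center [423. 216. 466. 251.] 0.88
side sensor_center [337. 219. 377. 251.] 0.78
side clamp_grip [343. 164. 369. 234.] 0.91
0.4 [ 0.14779317 -0.60721971  0.24061105] [ 9.92884531e-01  1.19081045e-01 -3.52003273e-05 -1.06109707e-04] [-0.61069256 -0.19632865  0.42892995]
```

View pics/top0.png

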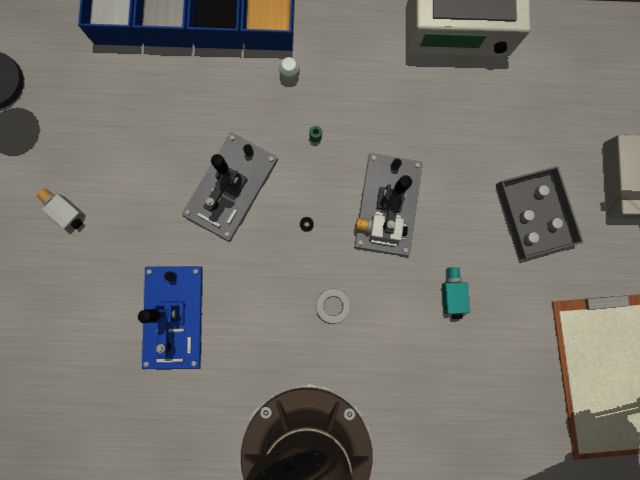

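View pics/side0.png

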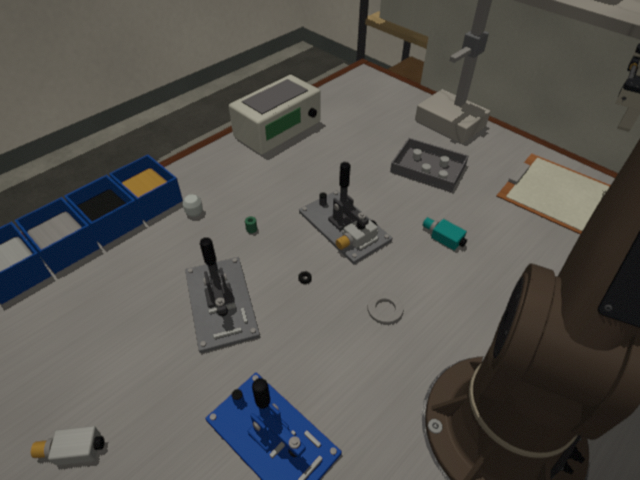

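Top: the sensor clamp (grey) has its plate around (389,205), the handle tip at (404,183), the stop at (396,163) and the sensor at (387,226). The empty grey clamp is at (230,188) and the blue one at (172,317). Side: the target's handle runs from (345,167) at the tip to about (344,200).

```bash
cat > h.py <<'E'
from workcell import *
import numpy as np
def ray(c,u,v):
    i=camera_info(c);T=i["world_from_camera"]
    d=T[:3,:3]@np.array([(u-i["cx"])/i["fx"],-(v-i["cy"])/i["fy"],-1]);return T[:3,3],d
def atz(c,u,v,z):
    o,d=ray(c,u,v);return o+d*(z-o[2])/d[2]
def pix(c,p):
    i=camera_info(c);T=i["world_from_camera"];q=T[:3,:3].T@(np.array(p)-T[:3,3]);return i["cx"]+i["fx"]*q[0]/-q[2],i["cy"]-i["fy"]*q[1]/-q[2]
E
python3 - <<'E'
from h import *
np.set_printoptions(precision=4,suppress=True)
C=np.array([atz("top",*p,.012) for p in [(374,156),(421,161),(408,256),(356,250)]])
print(C,C.mean(0),np.linalg.norm(np.roll(C,-1,0)-C,axis=1))
x=(C[0]+C[1]-C[2]-C[3]);x/=np.linalg.norm(x);print("xdir",x,np.arctan2(x[1],x[0]))
print("tip",atz("top",404,182,.17),atz("side",345,164,.17))
print("stop",atz("top",396.5,163,.04),"sensor",atz("top",387,227,.042))
h=atz("top",404,182,.17)
for k in (0,.065,.12,.17): print(k,pix("top",[h[0],h[1],k]),pix("side",[h[0],h[1],k]))
for k,n in ((-.06,"pad"),):print(h+k*x)
E
cat > c.py <<'E'
import cv2
a=cv2.imread("pics/top0.png")[140:270,330:450];b=cv2.imread("pics/side0.png")[150:270,290:410]
a=cv2.resize(a,(400,433),interpolation=2);b=cv2.resize(b,(400,433),interpolation=2)
cv2.imwrite("pics/crop0.png",cv2.hconcat([a,b]))
E
python3 c.py
```

```text
[[ 0.5828 -0.1228  0.012 ]
 [ 0.5752 -0.2185  0.012 ]
 [ 0.3811 -0.1919  0.012 ]
 [ 0.3903 -0.0887  0.012 ]] [ 0.4823 -0.1555  0.012 ] [0.096  0.1959 0.1036 0.1954]
xdir [ 0.9879 -0.1549 -0.    ] -0.15549019939182426
tip [ 0.4908 -0.1512  0.17  ] [ 0.4918 -0.1563  0.17  ]
stop [ 0.5613 -0.1633  0.04  ] sensor [ 0.4334 -0.1449  0.042 ]
0 (np.float64(386.72388222799646), np.float64(202.10945138703025)) (np.float64(340.56743698725813), np.float64(225.8811219236512))
0.065 (np.float64(392.5581165796029), np.float64(195.31838561504895)) (np.float64(341.6522206717646), np.float64(204.48502981543228))
0.12 (np.float64(398.1965088724669), np.float64(188.75528056964933)) (np.float64(342.6521757183427), np.float64(184.7620835854683))
0.17 (np.float64(404.0), np.float64(182.0)) (np.float64(343.6350889040623), np.float64(165.37526817110563))
[ 0.4315 -0.1419  0.17  ]
```

View pics/crop0.png

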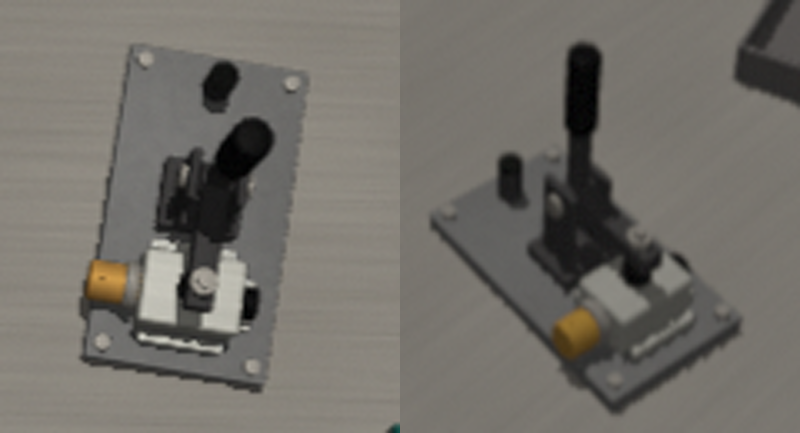

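```bash
python3 -m jog '3 4.6 0.2 0 0 -0.04 255;3 4.6 0.2 0 0 -0.04 255;3 4.6 0.2 0 0 -0.04 255;3 4.6 0.2 0 0 -0.04 255;3 4.6 0.2 0 0 -0.04 255;3 4.6 0.2 0 0 -0.04 255;3 4.6 0.2 0 0 -0.04 255;3 4.6 0.2 0 0 -0.04 255;3 4.6 0 0 0 -0.04 255;3 4.6 0 0 0 -0.035 255'
```

```text
time: 1.65
position: [0.4486, -0.1458, 0.2571]
tool_rot: [0.997, -0.079, 0.0, 0.0]
wrist_force: [1.8, -1.2, 0.5]
width: 0.001
```

```bash
python3 -m jog '0 0 -2 0 0 0 255;0 0 -2 0 0 0 255;0 0 -2 0 0 0 255;0 0 -2 0 0 0 255;0 -0.1 -2 0 0 0 255;0 0 0 0 0 0 255'
python3 - <<'E'
from h import *
import cv2
b=read_camera("side")[110:270,260:460,::-1];a=read_camera("top")[120:280,300:500,::-1]
cv2.imwrite("pics/pre.png",cv2.resize(cv2.hconcat([a,b]),(800,320),interpolation=2))
E
```

```text
time: 2.4
position: [0.4469, -0.1481, 0.1558]
tool_rot: [0.997, -0.078, -0.001, -0.0]
wrist_force: [0.1, -0.3, 0.9]
width: -0.0001
```

View pics/pre.png

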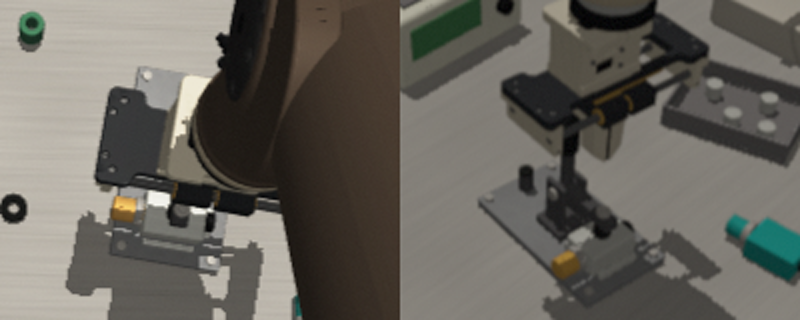

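The side view shows the closed fingers behind the handle, on the sensor side. Next I push along the handle's arc.

```bash
python3 -m jog '0.99 -0.155 0 0 0 0 255;0.99 -0.155 0 0 0 0 255;0.99 -0.155 0 0 0 0 255;0.99 -0.155 0 0 0 0 255;0.99 -0.155 -0.2 0 0 0 255;0.99 -0.155 -0.2 0 0 0 255'
python3 - <<'E'
from h import *
import cv2
b=read_camera("side")[110:270,260:460,::-1];a=read_camera("top")[120:280,300:500,::-1]
cv2.imwrite("pics/mid.png",cv2.resize(cv2.hconcat([a,b]),(800,320),interpolation=2))
E
```

```text
time: 3.25
position: [0.5079, -0.1576, 0.1525]
tool_rot: [0.997, -0.078, -0.0, -0.0]
wrist_force: [-0.6, 1.1, 0.1]
width: 0.0006
```

View pics/mid.png

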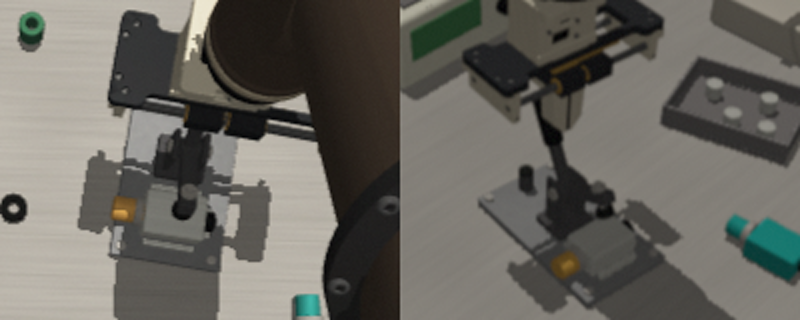

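The lever is leaning over, its arm has lifted off the sensor, and the sensor has stayed put. I continue past the balance point, then lift clear.

```bash
python3 -m jog '0.9 -0.14 -0.5 0 0 0 255;0.9 -0.14 -0.5 0 0 0 255;0.9 -0.14 -0.5 0 0 0 255;0.9 -0.14 -0.5 0 0 0 255;0.5 -0.08 -0.2 0 0 0 255;0 0 3 0 0 0 255;0 0 4 0 0 0 255;0 0 4 0 0 0 255;0 0 4 0 0 0 255'
python3 -m jog '-2 -5 1 0 0 0 255;-2 -5 1 0 0 0 255;-2 -5 1 0 0 0 255;-2 -5 0 0 0 0 255;-2 -5 0 0 0 0 255;-2 -4 0 0 0 0 255;0 0 0 0 0 0 255;0 0 0 0 0 0 255'
python3 - <<'E'
from h import *
import cv2
b=read_camera("side")[110:310,160:460,::-1];a=read_camera("top")[120:320,160:460,::-1]
cv2.imwrite("pics/end.png",cv2.resize(cv2.hconcat([a,b]),(800,267),interpolation=2))
E
```

```text
time: 4.47
position: [0.5481, -0.164, 0.2821]
tool_rot: [0.997, -0.078, 0.0, 0.0]
wrist_force: [0.6, -0.2, -0.6]
width: 0.0007
time: 5.48
position: [0.4286, -0.4535, 0.3106]
tool_rot: [0.997, -0.078, 0.0, -0.0]
wrist_force: [1.6, 0.1, -0.2]
width: 0.0001
```

View pics/end.png

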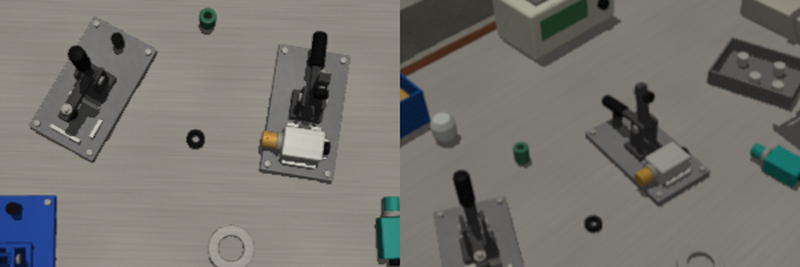

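The handle now lies over on its stop and the arm stands upright. The sensor is in its nest, and the empty clamp at left still has its handle upright. One numeric check of rest and sensor shift, then I hand in.

```bash
python3 -m jog '0 0 0 0 0 0 255;0 0 0 0 0 0 255;0 0 0 0 0 0 255;0 0 0 0 0 0 255'
python3 - <<'E'
from h import *
import cv2
old=cv2.imread("pics/end.png")
b=read_camera("side")[110:310,160:460,::-1];A=read_camera("top");a=A[120:320,160:460,::-1]
n=cv2.resize(cv2.hconcat([a,b]),(800,267),interpolation=2)
d=cv2.absdiff(n,old).max(2);print("changed px",(d>30).sum(), "clamp",(d[20:190,240:360]>30).sum())
for x in boxes_of("sensor_center","top"): print(np.round(x["box"]),round(x["confidence"],2))
T=cv2.imread("pics/top0.png")[:,:,::-1]
for nm,(u0,u1,v0,v1) in {"stem":(350,372,212,240),"spare":(180,280,130,245)}.items():
    if nm=="stem":
        for I in (T,A):
            p=I[v0:v1,u0:u1].astype(int);m=(p[...,0]-p[...,2]>60);ys,xs=np.nonzero(m);print(nm,xs.mean()+u0,ys.mean()+v0,m.sum())
    else: print(nm,(cv2.absdiff(np.ascontiguousarray(T[v0:v1,u0:u1]),np.ascontiguousarray(A[v0:v1,u0:u1])).max(2)>30).sum())
E
```

```text
time: 6.08
position: [0.4283, -0.4539, 0.3108]
tool_rot: [0.997, -0.078, 0.0, 0.0]
wrist_force: [0.4, -0.1, -0.3]
width: 0.0003
changed px 0 clamp 0
[442. 268. 469. 320.] 0.93
[357. 214. 412. 242.] 0.61
stem 361.6896551724138 223.57758620689654 116
stem 361.59322033898303 223.61016949152543 118
spare 0
```

```bash
python3 -c "
from workcell import *
close_job()"
```

```text
the job is handed in; nothing more can be done
```

The clamp over the sensor body is open: its handle dropped onto the rubber stop and stays there by itself. I pushed it with the closed fingers from the sensor side along its arc, past the balance point, then lifted clear. The job was handed in at about 6 s of the 32 s.

The last checks all agreed:
- **Lever at rest:** two sets of pictures 0.6 s apart show no change at the clamp. I judged the open angle by eye from the pictures, since the joint value cannot be read.
- **Sensor body:** its brass stem shifted about 0.1 pixel from the first picture, which is well under 1 mm. It looks flat in its nest.
- **Empty clamp:** its picture is unchanged from the start, so it is still shut.
- **Robot:** the gripper is about 0.3 m away from the clamp, and the wrist force reads near zero.

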